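Slide the walnut rosette ring out of the clump and home against the bench stop

TASK

Slide the dark walnut ring out of the touching clump without shifting the light rings, then slide it flat along the bench (never lifted or tipped) to the middle of the brass pad of the green bench stop, and press it home against the pad at about 10 newtons for about a second. It is finely carved, so at no time push, press or squeeze it with more than 20 newtons. Leave it standing against the pad, and leave everything else on the bench where it is.

Things in the scene. Friction and masses are not known exactly. Their poses are not given: they have to be found in the camera images.
- walnut_center (a point): dark walnut rosette ring, loose, about 0.14 kg: an upright tube standing on the bench, 74 mm outer diameter, round through bore 50 mm, wall 12 mm, 30 mm high with 3 mm beads on top. This point is its centre (on the bore axis, 15 mm above the bench). Two or four of the light rings touch it, always leaving one side open, towards the bench stop; shut fingers fit into the bore and can push its wall from inside
- ring_a_center (a point): light limewood rosette ring, same size as the walnut one (74 mm across, bore 50 mm, 30 mm high), about 0.1 kg, loose, one of four bystanders in the touching clump; this point is its centre, 15 mm above the bench
- ring_c_center (a point): light limewood rosette ring, same size as the walnut one (74 mm across, bore 50 mm, 30 mm high), about 0.1 kg, loose, one of four bystanders in the touching clump; this point is its centre, 15 mm above the bench
- ring_d_center (a point): light limewood rosette ring, same size as the walnut one (74 mm across, bore 50 mm, 30 mm high), about 0.1 kg, loose, one of four bystanders in the touching clump; this point is its centre, 15 mm above the bench
- ring_e_center (a point): light limewood rosette ring, same size as the walnut one (74 mm across, bore 50 mm, 30 mm high), about 0.1 kg, loose, one of four bystanders in the touching clump; this point is its centre, 15 mm above the bench
- stop: green bench stop, fixed, 60 mm (its x) by 130 mm (y) by 40 mm high; origin at the centre of its underside. Its front faces its -x, where a rigid brass pad on a screw stands out: flat face square to x, 60 mm wide, centred on y = 0, 4 to 30 mm above the bench. Its setting is not measured: the face (its middle: pad_face) lies 42 to 78 mm from the origin along -x, to be found by feel
- glue: white glue bottle standing on the bench, 64 mm across, 170 mm high, bystander; origin at the centre of its underside
- tape: roll of yellow tape lying flat, 90 mm across, 22 mm high, bystander; origin at the centre of its underside
- mallet: carver's wooden mallet lying on its side, about 230 mm long, up to 84 mm high, along its x, head to +x, bystander; origin under its middle at bench height
- gouge: gouge with wooden handle, 220 mm long along its x, 26 mm high, lying, bystander; origin under its middle at bench height
Not all that is in view belongs to the job. Leave any purple look-alike of the part that bears ring_c_center alone.

How it is judged:
On the way, in this order (a step that is already met when the one before it is completed fails the run):
1. the walnut ring is clear of every light ring by at least 20 mm, standing on the bench (horizontal distance between walnut_center and ring_a_center above 0.094 m and horizontal distance between walnut_center and ring_c_center above 0.094 m and horizontal distance between walnut_center and ring_d_center above 0.094 m and horizontal distance between walnut_center and ring_e_center above 0.094 m and height (world z) of walnut_center below 0.02 m), for 0.1 s.
2. the walnut ring, within 15 mm of the pad's middle, is pressed against the pad with at least 5 N for half a second (contact force between walnut and stop above 5 N and y of walnut_center in the frame of stop between -0.015 and 0.015 m and x of walnut_center in the frame of stop below -0.074 m), for 0.5 s.
At the end, for the whole second after the job is handed in: The walnut ring stands flat, released and at rest, its centre within 15 mm of the pad's middle line and within 45 mm of the middle of the brass face (pad_face), so touching it (37 mm radius) or a few mm off; the light rings are within 4 mm of where they began (horizontal distance between walnut_center and pad_face below 0.045 m and y of walnut_center in the frame of stop between -0.015 and 0.015 m and height (world z) of walnut_center below 0.018 m and angle between walnut_center's own z axis and vertical below 0.08 rad and linear speed of walnut below 0.01 m/s and distance of each of ring_a_center, ring_c_center, ring_d_center, ring_e_center from where it was at the start of the episode below 0.004 m).
It fails at once if a light ring is moved more than 4 mm (distance of any of ring_a_center, ring_c_center, ring_d_center, ring_e_center from where it was at the start of the episode above 0.004 m).
It fails at once if the walnut ring is lifted more than 8 mm or tipped more than 0.2 rad (height (world z) of walnut_center above 0.023 m or angle between walnut_center's own z axis and vertical above 0.2 rad).
It fails at once if the fingers bear on the walnut ring, or it bears on the stop, with more than 20 N (contact force between the fingers and walnut above 20 N or contact force between walnut and stop above 20 N).
It fails at once if the glue, tape, mallet or gouge is moved more than 15 mm (distance of any of glue, tape, mallet, gouge from where it was at the start of the episode above 0.015 m).
It also fails if it takes over 61 s, if anything falls off the work surface, if the arm or the gripper's body presses on something with over 40 N, if the wrist force passes 120 N, or if a joint passes its speed limit or range.

ROBOT

A 6-joint arm with a two-finger parallel gripper is mounted at the origin on the work surface. World frame = base frame: x ahead of the robot, y to its left, z up, the work surface at z = 0. Lengths are in m, angles in rad, forces in N, time in s.
With the tool pointing down it reaches from about 0.3 to 0.775 m from the base axis. Payload 14.6 kg.
Tool frame: the origin (TCP) lies on the centre line of the jaws, within the pads' length; the fingertips stand 19 mm ahead of it and the grasp point (between the pads) is the TCP; z points along the fingers, y is the direction in which the jaws open and shut (so a half turn about z gives the same grasp; the last joint's range is limited). The gripper opens to 94 mm and grips with 3 to 60 N. Pads are 16 mm wide; open, the fingers measure 119 mm over their backs; the gripper's body (75 mm by 177 mm) begins 78 mm behind the grasp point.
Start: joints at [-1.3, 0.3, 1.521, -0, 1.321, -0.067], TCP at [0.182, -0.519, 0.224] pointing down, gripper open.
Joint ranges: [-3.03, 3.03], [-0.79, 2.21], [0.23, 2.52], [-1.04, 4.18], [0, 3.07], [-2.55, 2.55]. Speed limits (rad/s): [2.22, 2.22, 2.57, 3.14, 3.14, 3.14].

INTERFACE

Orientations are given as [roll, pitch, yaw] about the fixed x, y, z axes, in that order (R = Rz(yaw) Ry(pitch) Rx(roll)).
In Python, from station import ctrl gives the robot as it stands. The module is installed in compiled form; this text tells all that it offers.
- The arm moves only by the shell command python3 -m creep 'ROWS' [FORCE]. ROWS is a JSON object of lists of equal length, an entry for each row: "translation": the shift along the world's x, y, z in mm, a list of three; "yaw": the turn about the world's z in rad; "gripper": the closure in counts, from 0 (fully open) to 255 (shut). A call has 1 to 5 rows; each row is the pose to reach, as a shift and turn from the pose measured when the call began; what a row does not reach only later rows make up. A row lasts 1/12 s, in which the tool goes at most 41.7 mm and 7.16 degrees, less where a joint would pass 70% of its speed; a pose out of reach is approached as far as the arm can. A call with a gripper value outside its range is refused whole. The fingers move at their own pace and stop on an object; FORCE is the grip in N (left out, the last holds). Time passes only in rows, so rows that repeat a pose let the fingers close. It gives the time, the measured TCP pose, the force and the opening at its end, in the units of the state.
- ctrl.get_obs(): the state, without advancing time (a new reading comes with each control period).
- ctrl.camera(name): name is "scene" or "side" or "wrist"; returns a dict with "pixels" (384x512x3 uint8, red, green, blue), "depth" (384x512 float32, m along the optical axis (not along the pixel's ray), 0 where there is no reading), "fx", "fy", "cx", "cy" (pixels), "R" (3x3) and "t" (3): a world point X has camera coordinates R X + t; the wrist camera has in their place "tool_from_camera" (4x4, takes a point from camera to tool coordinates, whose origin is the TCP and whose axes are the flange's). Camera axes: x right, y down, z forward; pixel columns grow to the right and rows downward; lengths in m; the calibration is good to about 2 mm. The wrist camera is an equidistant fisheye: a pixel r from the principal point sees the ray r / f radians off the axis. A picture is of the moment at which its call begins: read the wrist's pose just before it.
- ctrl.hand_in(): hands the job in, once; it reports no verdict.
The state is a dict: "time_s": time; "qpos": joint angles; "joint_vel": joint speeds; "tau": joint torques, N m; "ee_pos": TCP position; "eef_rot": TCP orientation; "force": force on the tool from outside, world axes, zero at the start; "moment": the same for the moment, N m; "grip_width": finger opening in m.
Only numpy, scipy, OpenCV 4.12 (cv2) and the standard library are available. Lean on these libraries where they do the work, as an engineer would, in place of code of your own. Each camera call takes 0.05 s, during which the arm holds its last target. There are 200 camera calls.

## Working session

There is one attempt and no reset: what is moved stays moved. The work goes in short steps, Python scripts to look and compute and a shell command to move; the robot and the scene stay as the last step left them, time stands still between calls to the robot, and variables do not carry over. Pictures are saved under pics/ and viewed, about 8 in all and at most 12, crops included, and the job is handed in when it is done.

```bash
mkdir -p pics
python3 - <<'E'
from station import ctrl
import cv2,numpy as np
o=ctrl.get_obs();print(o)
for n in("scene","side"):
    c=ctrl.camera(n);np.savez(n+".npz",**c);cv2.imwrite(f"pics/{n}0.png",c["pixels"][:,:,::-1])
E
```

```text
{'time_s': 0.0, 'qpos': array([-1.29959712e+00,  3.00494541e-01,  1.52157412e+00,  2.78819312e-06,
        1.32069310e+00, -6.65919767e-02]), 'joint_vel': array([-1.18755567e-05, -1.10801047e-03, -2.93073731e-04,  9.21094725e-04,
        8.61847506e-04,  2.77133820e-04]), 'tau': array([ 6.62401508e-04, -5.31803763e+01, -3.52739775e+01,  7.08385091e-02,
        2.43275869e-02, -9.21829610e-05]), 'ee_pos': array([ 0.18221068, -0.51868981,  0.2238764 ]), 'eef_rot': array([-3.14042632e+00, -8.04899439e-05,  3.37790446e-01]), 'force': array([-0.46245752,  0.06545674,  0.03469492]), 'moment': array([-0.00294993, -0.01236137, -0.01938159]), 'grip_width': 0.0939817220854392}
```

View pics/scene0.png

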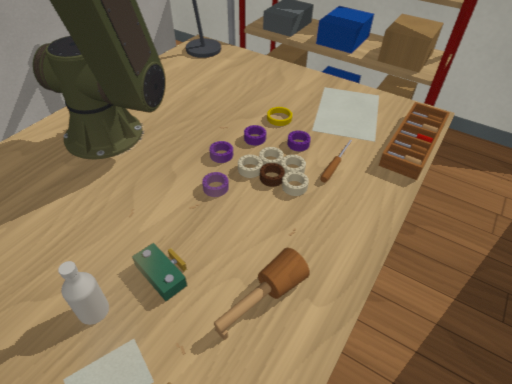

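View pics/side0.png

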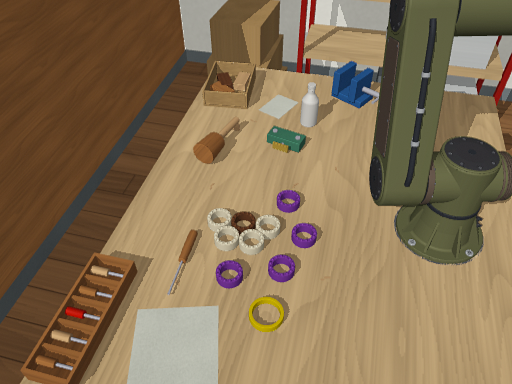

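Scene: the walnut ring is at (272,174), with light rings at (250,166), (271,156), (293,164) and (295,183). The stop is at (160,271) with its brass pad at (177,260). The four purple rings are decoys. Next I measure these with depth.

```bash
cat > h.py <<'E'
import numpy as np,cv2
from scipy.optimize import least_squares
def world(c):
    v,u=np.mgrid[:384,:512];d=c["depth"]
    P=np.stack([(u-c["cx"])/c["fx"]*d,(v-c["cy"])/c["fy"]*d,d],-1)
    W=(P-c["t"])@c["R"]; W[d==0]=np.nan; return W
def proj(c,X):
    p=c["R"]@np.array(X)+c["t"]; return c["fx"]*p[0]/p[2]+c["cx"],c["fy"]*p[1]/p[2]+c["cy"]
E
python3 - <<'E'
from h import *
for n in("scene","side"):
    c=dict(np.load(n+".npz"));W=world(c);hsv=cv2.cvtColor(c["pixels"],cv2.COLOR_RGB2HSV)
    seeds=dict(scene=dict(w=(272,174),l1=(250,166),l2=(271,156),l3=(293,164),l4=(295,183)),side=dict(w=(244,223),l1=(268,227),l2=(251,241),l3=(227,238),l4=(219,219)))[n]
    Z=W[...,2]; m=(Z>.024)&(Z<.04)
    H=hsv.astype(int)
    # ring tops in the clump; joint fit via gaussian mixture-like assignment
    S=[]
    for k,(u,v) in seeds.items():
        p0=np.array([(u-c["cx"])/c["fx"],(v-c["cy"])/c["fy"],1]);o=-c["R"].T@c["t"];r=c["R"].T@p0;s=(.02-o[2])/r[2];S.append((o+s*r)[:2])
    S=np.array(S)
    X=W[m];X=X[np.linalg.norm(X[:,None,:2]-S,axis=2).min(1)<.05];
    def f(q):
        C=q.reshape(-1,2);D=np.linalg.norm(X[:,None,:2]-C,axis=2)
        return np.abs(D-.031).min(1)
    r=least_squares(f,S.ravel(),loss="soft_l1",f_scale=.003);C=r.x.reshape(-1,2)
    print(n,len(X),"rms",np.sqrt((f(r.x)**2).mean()));print(C.round(4));print("dist",np.linalg.norm(C[:,None]-C,axis=2).round(4)[0:])
    g=(H[...,0]>60)&(H[...,0]<90)&(H[...,1]>100)&(Z>.034)&(Z<.05)&(W[...,0]>0)
    n_,L,st,ce=cv2.connectedComponentsWithStats(g.astype(np.uint8));i=1+np.argmax(st[1:,4]);q=W[L==i][:,:2]
    print("stop",st[i],ce[i],cv2.minAreaRect((q*1000).astype(np.float32)),np.median(W[L==i][:,2]))
    a,b=dict(scene=(177,260),side=(281,147))[n];print("pad around");
    box=(slice(b-10,b+12),slice(a-14,a+14));br=(H[box][...,0]>15)&(H[box][...,0]<30)&(H[box][...,1]>150)&(W[box][...,2]>.01)
    B=W[box][br];print(len(B),np.nanmin(B,0),np.nanmax(B,0)); B=B[B[:,2]>.02]; print("padtop",cv2.minAreaRect((B[:,:2]*1000).astype(np.float32)))
    for nm,mk in dict(purple=(H[...,0]>125)&(H[...,0]<150)&(H[...,1]>120)&(Z>.01),).items():
        n_,L,st,ce=cv2.connectedComponentsWithStats(mk.astype(np.uint8))
        for i in range(1,n_):
            if st[i,4]>60:
                q=W[L==i];print(nm,((q[:,:2].min(0)+q[:,:2].max(0))/2).round(3))
E
```

```text
scene 1131 rms 0.003520733154837848
[[0.5745 0.1282]
 [0.5003 0.124 ]
 [0.5333 0.1904]
 [0.6075 0.1952]
 [0.6483 0.133 ]]
dist [[0.     0.0743 0.0746 0.0747 0.074 ]
 [0.0743 0.     0.0741 0.1287 0.1483]
 [0.0746 0.0741 0.     0.0744 0.1286]
 [0.0747 0.1287 0.0744 0.     0.0744]
 [0.074  0.1483 0.1286 0.0744 0.    ]]
stop [155 250  30  45 635] [166.2519685 273.3511811] ((541.7318725585938, -299.52130126953125), (57.240718841552734, 100.6645278930664), 77.68513488769531) 0.039697273839082
pad around
123 [ 0.51124706 -0.25840178  0.01098934] [ 0.56828683 -0.23842736  0.03240388]
padtop ((540.0213623046875, -247.93089294433594), (9.16309928894043, 58.0542106628418), 76.12968444824219)
purple [0.431 0.259]
purple [0.565 0.312]
purple [0.391 0.129]
side 1161 rms 0.0036918959989211816
[[0.5694 0.1326]
 [0.4954 0.1283]
 [0.5286 0.1949]
 [0.6023 0.1992]
 [0.6435 0.1374]]
dist [[0.     0.0741 0.0745 0.0743 0.0743]
 [0.0741 0.     0.0744 0.1283 0.1484]
 [0.0745 0.0744 0.     0.0739 0.1285]
 [0.0743 0.1283 0.0739 0.     0.0743]
 [0.0743 0.1484 0.1285 0.0743 0.    ]]
stop [268 127  37  18 293] [285.98634812 135.58020478] ((523.2013549804688, -289.38092041015625), (59.7083740234375, 126.24678039550781), 76.13562774658203) 0.03846105469171288
pad around
80 [ 0.50727725 -0.25658847  0.01012387] [ 0.56242346 -0.23122929  0.03133886]
padtop ((534.1415405273438, -245.70602416992188), (14.5804443359375, 57.1110725402832), 73.65171813964844)
purple [0.457 0.01 ]
purple [0.385 0.136]
purple [0.425 0.263]
purple [0.559 0.317]
```

```bash
python3 - <<'E'
from h import *
c=dict(np.load("scene.npz"));W=world(c)
for n,(u,v,r) in dict(glue=(85,300,8),mallethead=(283,272,12),mallettail=(228,325,4)).items():
    q=W[v-r:v+r,u-r:u+r].reshape(-1,3);print(n,np.nanmedian(q,0).round(3))
E
python3 -m creep '{"translation":[[30,30,0],[60,60,0],[90,90,0],[118,118,0],[146,146,0]],"yaw":[0.12,0.24,0.36,0.48,0.6],"gripper":[255,255,255,255,255]}' 10
```

```text
glue [ 0.496 -0.449  0.096]
mallethead [ 0.779 -0.172  0.076]
mallettail [ 0.739 -0.32   0.048]
time_s: 0.52
ee_pos: [0.3292, -0.3709, 0.2238]
eef_rot: [-3.14, -0.0, 0.944]
force: [0.4, -0.4, 0.9]
grip_width: 0.0647
```

```bash
python3 -m creep '{"translation":[[28,28,0],[56,56,0],[84,84,0],[112,112,0],[140,140,0]],"yaw":[0.12,0.24,0.36,0.4,0.4],"gripper":[255,255,255,255,255]}'; python3 -m creep '{"translation":[[20,28,0],[40,56,0],[60,84,0],[65,110,0],[65,110,0]],"yaw":[0,0,0,0,0],"gripper":[255,255,255,255,255]}'
python3 - <<'E'
from station import ctrl
import cv2,numpy as np
o=ctrl.get_obs();print(o["ee_pos"],o["eef_rot"],o["time_s"],o["joint_vel"].round(3))
c=ctrl.camera("wrist");np.savez("w1.npz",ee=o["ee_pos"],rot=o["eef_rot"],**c);cv2.imwrite("pics/w1.png",c["pixels"][:,:,::-1]);print(c["tool_from_camera"],c["fx"],c["cx"],c["cy"])
E
```

```text
time_s: 0.93
ee_pos: [0.4702, -0.2291, 0.2237]
eef_rot: [-3.14, -0.0, 1.347]
force: [0.1, 0.2, 0.4]
grip_width: 0.031
time_s: 1.35
ee_pos: [0.536, -0.1153, 0.2231]
eef_rot: [-3.139, -0.001, 1.35]
force: [-0.3, -0.1, -0.3]
grip_width: 0.0008
[ 0.53603028 -0.11530482  0.22313075] [-3.13896721e+00 -1.00834267e-03  1.35045768e+00] 1.35 [-0.08  -0.01   0.008 -0.014 -0.002 -0.083]
[[-4.70421163e-04 -9.64063334e-01 -2.65672102e-01  7.74310717e-02]
 [ 9.99999513e-01 -2.23094108e-04 -9.61124945e-04  4.36919616e-04]
 [ 8.67315438e-04 -2.65672425e-01  9.64062970e-01 -1.61065892e-01]
 [ 0.00000000e+00  0.00000000e+00  0.00000000e+00  1.00000000e+00]] 297.3186396354542 252.1851954295655 195.3632671826292
```

View pics/w1.png

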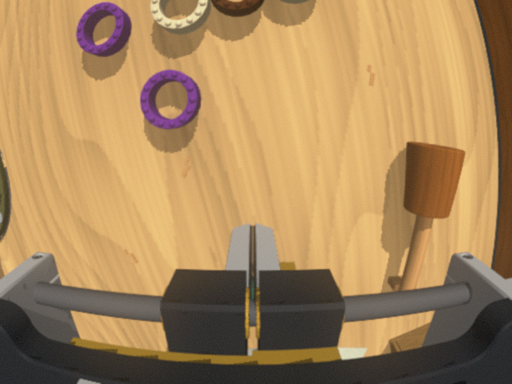

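The wrist view shows the mallet on the right and purple rings at top left. The hand hides the stop, so I step back for a clean look at the pad.

```bash
python3 -m creep '{"translation":[[-8,-38,0],[-16,-76,0],[-24,-114,0],[-32,-152,0],[-40,-190,0]],"yaw":[0,0,0,0,0],"gripper":[255,255,255,255,255]}'; python3 -m creep '{"translation":[[-8,-38,0],[-20,-74,0],[-20,-74,0],[-20,-74,0]],"yaw":[0,0,0,0],"gripper":[255,255,255,255]}'
python3 - <<'E'
from station import ctrl
import cv2,numpy as np
o=ctrl.get_obs();print(o["ee_pos"],o["eef_rot"],o["time_s"])
c=ctrl.camera("wrist");np.savez("w2.npz",ee=o["ee_pos"],rot=o["eef_rot"],**c);cv2.imwrite("pics/w2.png",c["pixels"][:,:,::-1])
E
```

```text
time_s: 1.82
ee_pos: [0.4939, -0.31, 0.2232]
eef_rot: [-3.139, -0.0, 1.349]
force: [0.3, 0.6, 0.4]
grip_width: 0.0
time_s: 2.15
ee_pos: [0.4721, -0.3863, 0.2226]
eef_rot: [-3.138, -0.001, 1.345]
force: [0.3, 0.1, 0.4]
grip_width: 0.0004
[ 0.47213856 -0.38630489  0.22258185] [-3.13795450e+00 -6.75858096e-04  1.34511120e+00] 2.15
```

View pics/w2.png

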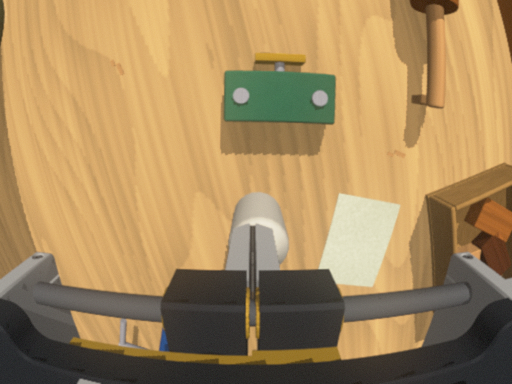

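The stop is fully visible: green top (225–335, 72–123), brass pad (254–305, 53–65). Measuring by ray/plane.

```bash
cat >> h.py <<'E'
from scipy.spatial.transform import Rotation as Ro
def wray(c,uv,z):
    uv=np.atleast_2d(uv).astype(float);d=(uv-[c["cx"],c["cy"]])/[c["fx"],c["fy"]];r=np.linalg.norm(d,axis=1)[:,None]
    k=np.hstack([d/np.maximum(r,1e-9)*np.sin(r),np.cos(r)]);T=c["tool_from_camera"];R=Ro.from_euler("xyz",c["rot"]).as_matrix()
    k=k@(R@T[:3,:3]).T;o=c["ee"]+R@T[:3,3];return o+k*((z-o[2])/k[:,2:])
E
python3 - <<'E'
from h import *
c=dict(np.load("w2.npz"));H=cv2.cvtColor(c["pixels"],cv2.COLOR_RGB2HSV).astype(int)
h,s,v=H[...,0],H[...,1],H[...,2]
def big(m,x0,y0,x1,y1):
    M=np.zeros(m.shape,np.uint8);M[y0:y1,x0:x1]=m[y0:y1,x0:x1];n,L,st,ce=cv2.connectedComponentsWithStats(M);i=1+np.argmax(st[1:,4]);print(st[i]);return np.argwhere(L==i)[:,::-1]
g=big((h>60)&(h<90)&(s>90),210,50,350,135)
P=wray(c,g,.04)[:,:2];print("stop",cv2.minAreaRect((P*1000).astype(np.float32)))
b=big((h>12)&(h<30)&(s>190)&(v>90),245,48,315,70)
P=wray(c,b,.03)[:,:2];print("pad",cv2.minAreaRect((P*1000).astype(np.float32)),P.mean(0))
E
```

```text
[ 242   72   77   50 2866]
stop ((525.433837890625, -295.71356201171875), (56.22794723510742, 86.64311218261719), 75.3977279663086)
[293  56  11   5  22]
pad ((557.3077392578125, -254.04449462890625), (4.982478141784668, 12.170588493347168), 79.80196380615234) [ 0.55799674 -0.25382329]
```

Run:
```python
from h import *
c=dict(np.load("w2.npz"))
P=wray(c,[(225,71),(336,75),(334,123),(224,121)],.04)[:,:2];print("stop",P.round(4),P.mean(0),np.linalg.norm(P-np.roll(P,1,0),axis=1))
B=wray(c,[(254,53),(305,56)],.03)[:,:2];print("pad",B.round(4),B.mean(0),np.linalg.norm(B[0]-B[1]))
for X in(P[:2],P[[3,2]],B):
    d=X[1]-X[0];print("ang",np.degrees(np.arctan2(d[1],d[0]))+90)
cv2.imwrite("pics/c.png",cv2.resize(c["pixels"][40:130,215:345,::-1],None,fx=6,fy=6))
```

```text
stop [[ 0.4705 -0.2528]
 [ 0.5954 -0.2831]
 [ 0.581  -0.3385]
 [ 0.4561 -0.3094]] [ 0.52573058 -0.29595823] [0.0583736  0.12851552 0.0573342  0.12825821]
pad [[ 0.5079 -0.2376]
 [ 0.5662 -0.2531]] [ 0.5370448  -0.24534836] 0.06029640266225666
ang 76.39462859375308
ang 76.8607592288497
ang 75.11972087681787
```

View pics/c.png

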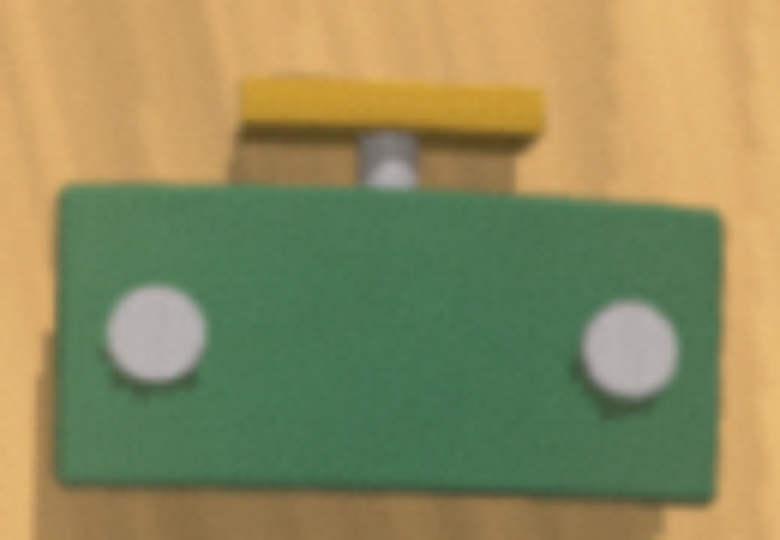

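```bash
python3 -m creep '{"translation":[[10,40,0],[20,80,0],[30,120,0],[40,160,0],[50,200,0]],"yaw":[0,0,0,0,0],"gripper":[255,255,255,255,255]}';python3 -m creep '{"translation":[[10,40,0],[20,80,0],[30,120,0],[40,160,0],[40,190,0]],"yaw":[0,0,0,0,0],"gripper":[255,255,255,255,255]}';python3 -m creep '{"translation":[[0,0,0],[0,0,0]],"yaw":[0,0],"gripper":[255,255]}'
python3 - <<'E'
from station import ctrl
import cv2,numpy as np
o=ctrl.get_obs();print(o["ee_pos"],o["eef_rot"],o["time_s"])
c=ctrl.camera("wrist");np.savez("w3.npz",ee=o["ee_pos"],rot=o["eef_rot"],**c);cv2.imwrite("pics/w3.png",c["pixels"][:,:,::-1])
E
```

```text
time_s: 2.62
ee_pos: [0.5229, -0.182, 0.2231]
eef_rot: [-3.139, -0.001, 1.348]
force: [1.3, 0.1, 0.1]
grip_width: 0.0007
time_s: 3.03
ee_pos: [0.563, 0.0119, 0.2233]
eef_rot: [-3.139, -0.001, 1.351]
force: [1.1, 0.7, -1.0]
grip_width: 0.0008
time_s: 3.2
ee_pos: [0.5626, 0.0143, 0.2234]
eef_rot: [-3.139, -0.001, 1.355]
force: [-0.5, 0.8, -0.2]
grip_width: 0.0004
[0.56263475 0.01431217 0.22339401] [-3.13903303e+00 -1.23783866e-03  1.35495729e+00] 3.2
```

View pics/w3.png

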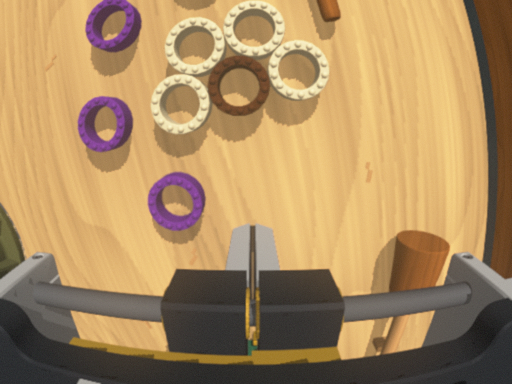

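Wrist view: the only dark ring is at (239,85). The light rings are at (181,103), (195,45), (254,28) and (298,70). The open side faces down in the picture, towards the stop. The purple ones are decoys.

Run:
```python
from h import *
c=dict(np.load("w3.npz"));px=c["pixels"].astype(int)
m=np.zeros((384,512),np.uint8);s=np.s_[45:125,200:280];m[s]=(px[s].max(2)<115)
n,L,st,ce=cv2.connectedComponentsWithStats(m);i=1+np.argmax(st[1:,4]);M=(L==i).astype(np.uint8)
print(st[i])
cs,hi=cv2.findContours(M,cv2.RETR_CCOMP,cv2.CHAIN_APPROX_NONE)
for k in cs:
    if len(k)>40:
        for z in(.03,.033,0.):
            P=wray(c,k[:,0],z)[:,:2];r=least_squares(lambda q:np.hypot(*(P-q[:2]).T)-q[2],[*P.mean(0),.03],loss="soft_l1",f_scale=.001);print(len(k),z,r.x.round(4))
P=[]
for nm,k in dict(l1=(181,103),l2=(195,45),l3=(254,28),l4=(298,70),w=(239,85)).items():print(nm,wray(c,k,.025)[0,:2].round(3))
cv2.imwrite("pics/d.png",cv2.resize(c["pixels"][0:140,140:340,::-1],None,fx=4,fy=4))
```

```text
[ 209   57   61   59 1230]
235 0.03 [0.5699 0.128  0.0343]
235 0.033 [0.57   0.1277 0.034 ]
235 0.0 [0.5691 0.1312 0.0372]
133 0.03 [0.5709 0.1254 0.0248]
133 0.033 [0.571  0.1251 0.0246]
133 0.0 [0.5701 0.1284 0.0269]
l1 [0.498 0.126]
l2 [0.531 0.192]
l3 [0.604 0.196]
l4 [0.645 0.134]
w [0.572 0.13 ]
```

View pics/d.png

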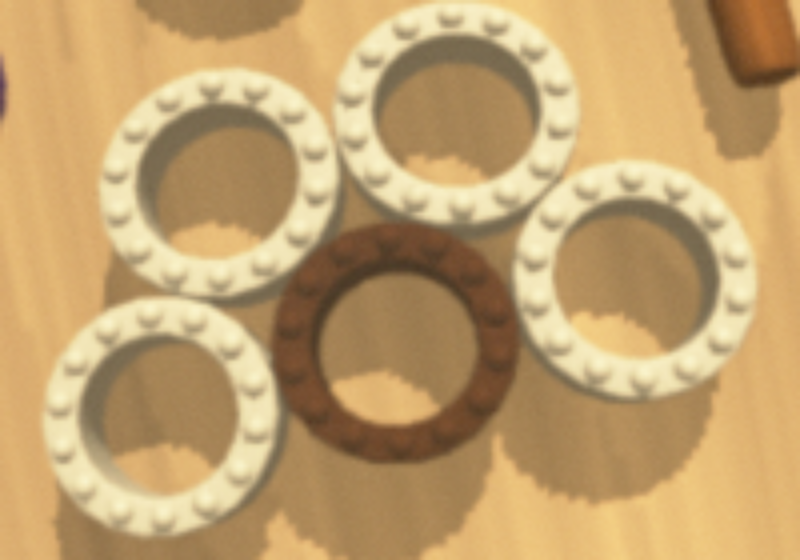

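Walnut is at about (0.5715, 0.129). Now go above it, square to the opening direction, and descend to just over the bore.

```bash
python3 -m creep '{"translation":[[3,38,0],[6,76,0],[9,115,-20],[9,115,-60],[9,115,-100]],"yaw":[0.09,0.18,0.27,0.27,0.27],"gripper":[255,255,255,255,255]}';python3 -m creep '{"translation":[[0,0,-38],[0,0,-38],[0,0,-38]],"yaw":[0,0,0],"gripper":[255,255,255]}';python3 - <<'E'
from station import ctrl
import cv2,numpy as np
o=ctrl.get_obs();print(o["ee_pos"],o["eef_rot"],o["time_s"],o["force"])
c=ctrl.camera("wrist");np.savez("w4.npz",ee=o["ee_pos"],rot=o["eef_rot"],**c);cv2.imwrite("pics/w4.png",c["pixels"][:,:,::-1])
E
```

```text
time_s: 3.67
ee_pos: [0.5721, 0.1285, 0.1232]
eef_rot: [3.141, -0.001, 1.625]
force: [1.6, -0.3, -0.5]
grip_width: 0.0007
time_s: 3.92
ee_pos: [0.5717, 0.1273, 0.0849]
eef_rot: [-3.139, -0.001, 1.624]
force: [0.2, 0.4, 0.8]
grip_width: 0.0005
[0.57170407 0.12730706 0.08485295] [-3.13940007e+00 -9.12882499e-04  1.62389464e+00] 3.9167 [0.2031298  0.43617715 0.8221508 ]
```

View pics/w4.png

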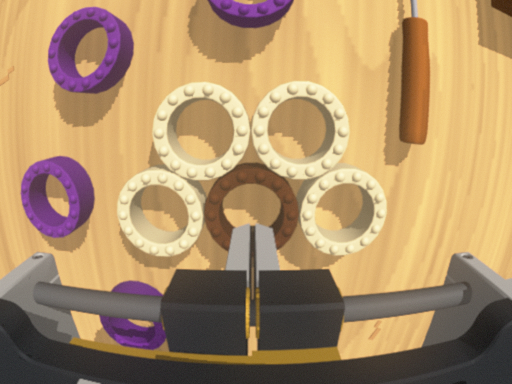

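The fingers are centred laterally on the walnut ring (252, ~210), and the two flanking rings lie level, so the yaw is square. Descend.

```bash
python3 -m creep '{"translation":[[0,0,-20],[0,0,-40],[0,0,-57],[0,0,-57]],"yaw":[0,0,0,0],"gripper":[255,255,255,255]}'; python3 -m creep '{"translation":[[0,-3,0],[0,-6,0],[0.5,-9,0],[0.5,-9,0]],"yaw":[0,0,0,0],"gripper":[255,255,255,255]}'
```

```text
time_s: 4.3
ee_pos: [0.5731, 0.127, 0.0302]
eef_rot: [3.14, -0.001, 1.623]
force: [-0.2, -0.2, 0.1]
grip_width: -0.0
time_s: 4.63
ee_pos: [0.5744, 0.1174, 0.0318]
eef_rot: [3.138, -0.001, 1.622]
force: [-0.3, -0.7, 0.7]
grip_width: 0.0005
```

```bash
python3 -m creep '{"translation":[[-1,-1,-2],[-1,-2,-3],[-1,-3,-3],[-1,-4,-3],[-1,-5,-3]],"yaw":[0,0,0,0,0],"gripper":[255,255,255,255,255]}'; python3 -m creep '{"translation":[[0,-1,0],[0,-2,0],[0,-3,0],[0.3,-4,0],[0.3,-5,0]],"yaw":[0,0,0,0,0],"gripper":[255,255,255,255,255]}'
python3 - <<'E'
from station import ctrl
import cv2,numpy as np
o=ctrl.get_obs();print(o["ee_pos"],o["eef_rot"],o["time_s"],o["force"])
for n in("wrist","scene"):
    c=ctrl.camera(n);np.savez(n+"5.npz",ee=o["ee_pos"],rot=o["eef_rot"],**c)
    cv2.imwrite(f"pics/{n}5.png",c["pixels"][:,:,::-1])
    if n=="scene":cv2.imwrite("pics/s5c.png",cv2.resize(c["pixels"][120:220,200:340,::-1],None,fx=5,fy=5))
E
```

```text
time_s: 5.05
ee_pos: [0.5734, 0.1124, 0.0288]
eef_rot: [3.138, -0.002, 1.623]
force: [0.1, 1.6, 0.4]
grip_width: 0.0008
time_s: 5.47
ee_pos: [0.5738, 0.1073, 0.0289]
eef_rot: [3.138, -0.002, 1.623]
force: [-0.4, 1.3, 0.4]
grip_width: 0.0003
[0.57376589 0.10734124 0.02885911] [ 3.13769074e+00 -1.57932722e-03  1.62262679e+00] 5.4667 [-0.3512194   1.33858699  0.39822122]
```

View pics/s5c.png

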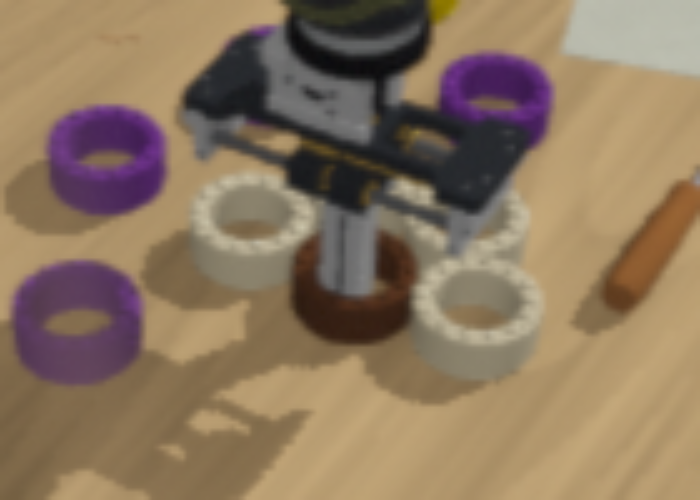

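Fingers seat on the inner front wall (Fy about 1.4 N) and the light rings look unmoved. Keep sliding, gently speeding up.

```bash
python3 -m creep '{"translation":[[0,-2,0],[0.3,-4,0],[0.4,-6,0],[0.5,-8,0],[0.6,-10,0]],"yaw":[0,0,0,0,0],"gripper":[255,255,255,255,255]}'; python3 -m creep '{"translation":[[0,-3,0],[0,-6,0],[0,-9,0],[0,-12,0],[0,-15,0]],"yaw":[0,0,0,0,0],"gripper":[255,255,255,255,255]}'; python3 -m creep '{"translation":[[0,-4,0],[0,-8,0],[0,-12,0],[0,-16,0],[0,-20,0]],"yaw":[0,0,0,0,0],"gripper":[255,255,255,255,255]}';python3 - <<'E'
from station import ctrl
import cv2,numpy as np
from h import *
c0=dict(np.load("scene.npz"))
c=ctrl.camera("scene");d=cv2.absdiff(c["pixels"],c0["pixels"])
cv2.imwrite("pics/s6.png",np.vstack([cv2.resize(x[130:220,210:330,::-1],None,fx=3,fy=3) for x in(c0["pixels"],c["pixels"])]))
E
```

```text
time_s: 5.98
ee_pos: [0.5744, 0.097, 0.0288]
eef_rot: [3.138, -0.001, 1.622]
force: [0.3, 0.9, 0.6]
grip_width: 0.0003
time_s: 6.4
ee_pos: [0.5744, 0.0816, 0.0288]
eef_rot: [3.138, -0.001, 1.622]
force: [-0.2, 0.1, -0.3]
grip_width: 0.0006
time_s: 6.82
ee_pos: [0.5744, 0.0611, 0.0288]
eef_rot: [3.138, -0.001, 1.622]
force: [-0.1, 1.0, 0.4]
grip_width: 0.0009
```

View pics/s6.png

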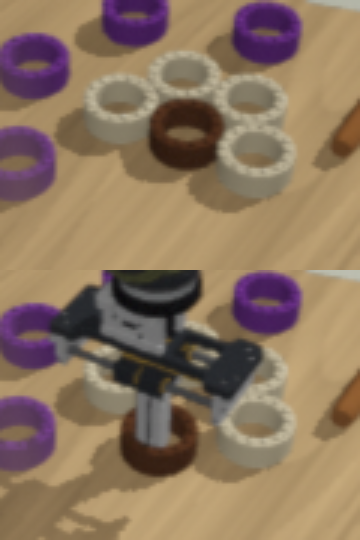

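Ring free. Slide towards the stop, turning gradually.

```bash
python3 -m creep '{"translation":[[0,-6,0],[-0.5,-14,0],[-1,-23,0],[-2,-34,0],[-3,-45,0]],"yaw":[-0.01,-0.02,-0.03,-0.04,-0.06],"gripper":[255,255,255,255,255]}'; python3 -m creep '{"translation":[[-1,-12,0],[-2,-24,0],[-3,-36,0],[-4,-48,0],[-5,-60,0]],"yaw":[-0.02,-0.04,-0.06,-0.08,-0.1],"gripper":[255,255,255,255,255]}'; python3 -m creep '{"translation":[[-1,-12,0],[-2,-24,0],[-3.5,-36,0],[-5,-48,0],[-6,-60,0]],"yaw":[-0.02,-0.04,-0.06,-0.08,-0.1],"gripper":[255,255,255,255,255]}'
```

```text
time_s: 7.28
ee_pos: [0.5712, 0.0144, 0.0288]
eef_rot: [3.138, -0.001, 1.561]
force: [0.8, 1.0, 0.3]
grip_width: 0.0002
time_s: 7.7
ee_pos: [0.5661, -0.047, 0.0288]
eef_rot: [3.138, -0.001, 1.458]
force: [0.2, 1.7, 0.7]
grip_width: 0.0004
time_s: 8.12
ee_pos: [0.5599, -0.1082, 0.0288]
eef_rot: [3.138, -0.001, 1.356]
force: [0.8, 0.7, 0.1]
grip_width: 0.0004
```

```bash
python3 -m creep '{"translation":[[-1,-12,0],[-2,-24,0],[-3,-35,0],[-3.5,-45,0],[-4,-54,0]],"yaw":[-0.01,-0.02,-0.02,-0.02,-0.02],"gripper":[255,255,255,255,255]}'; python3 -m creep '{"translation":[[-0.5,-4,0],[-1,-7,0],[-1.5,-9,0],[-1.5,-10,0]],"yaw":[0,0,0,0],"gripper":[255,255,255,255]}';python3 - <<'E'
from station import ctrl
from h import *
o=ctrl.get_obs();print(o["ee_pos"],o["eef_rot"])
out=[]
for n,b in(("scene",(130,210,300,310)),("side",(230,110,340,185))):
    c=ctrl.camera(n);W=world(c);px=c["pixels"].astype(int)
    x0,y0,x1,y1=b;im=c["pixels"][y0:y1,x0:x1,::-1];cv2.imwrite(f"pics/{n}7.png",im)
    out.append(cv2.resize(im,(600,int(600*im.shape[0]/im.shape[1])))[:300])
    Z=W[...,2];X=W[(px.max(2)<130)&(px[...,0]>px[...,2]*1.3)&(Z>.024)&(Z<.036)&(np.hypot(W[...,0]-.56,W[...,1]+.152)<.05)][:,:2]
    r=least_squares(lambda q:np.hypot(*(X-q).T)-.031,[.56,-.152],loss="soft_l1",f_scale=.003);print(n,len(X),r.x.round(4))
cv2.imwrite("pics/f7.png",np.vstack(out))
E
```

```text
time_s: 8.53
ee_pos: [0.5558, -0.1633, 0.0288]
eef_rot: [3.138, -0.001, 1.336]
force: [-0.4, 2.0, -0.2]
grip_width: 0.0004
time_s: 8.87
ee_pos: [0.5542, -0.1733, 0.0288]
eef_rot: [3.138, -0.001, 1.337]
force: [0.3, 1.2, -0.1]
grip_width: 0.0002
[ 0.55420212 -0.1732563   0.02878285] [ 3.13799333e+00 -1.31725835e-03  1.33657057e+00]
scene 152 [ 0.5616 -0.1619]
side 117 [ 0.5553 -0.1575]
```

View pics/f7.png

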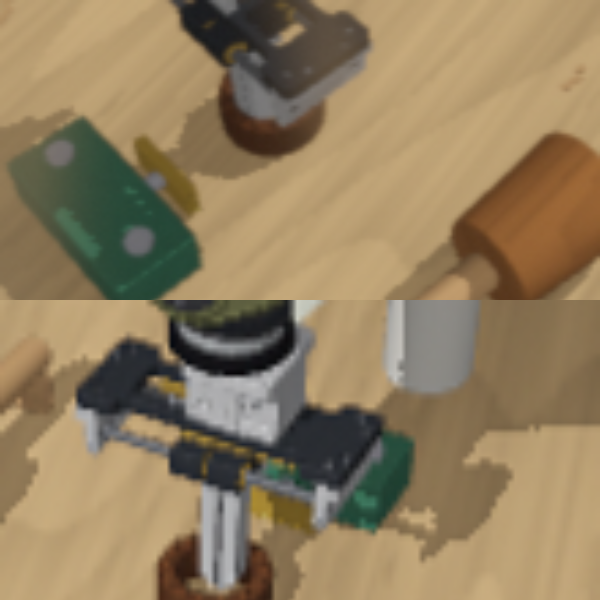

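Gap to the pad is about 50 mm, with lateral error about 1 mm. Close most of it, slowing.

```bash
python3 -m creep '{"translation":[[-1,-4,0],[-2.3,-10,0],[-4,-17,0],[-5.5,-23,0],[-6.5,-27,0]],"yaw":[0,0,0,0,0],"gripper":[255,255,255,255,255]}'; python3 -m creep '{"translation":[[-0.5,-2,0],[-1,-4,0],[-1.4,-6,0],[-1.6,-7,0],[-1.9,-8,0]],"yaw":[0,0,0,0,0],"gripper":[255,255,255,255,255]}';python3 -m creep '{"translation":[[-0.1,-0.5,0],[-0.2,-1,0],[-0.4,-1.5,0],[-0.5,-2,0]],"yaw":[0,0,0,0],"gripper":[255,255,255,255]}'
```

```text
time_s: 9.38
ee_pos: [0.5475, -0.2011, 0.0288]
eef_rot: [3.138, -0.001, 1.336]
force: [0.0, 0.5, -0.4]
grip_width: 0.0005
time_s: 9.8
ee_pos: [0.5456, -0.2091, 0.0288]
eef_rot: [3.138, -0.001, 1.336]
force: [0.1, 0.9, 0.7]
grip_width: 0.0006
time_s: 10.13
ee_pos: [0.5451, -0.2111, 0.0288]
eef_rot: [3.138, -0.001, 1.336]
force: [-0.1, -0.3, 0.7]
grip_width: 0.0007
```

```bash
python3 -m creep '{"translation":[[-0.1,-0.5,0],[-0.2,-1,0],[-0.2,-1,0]],"yaw":[0,0,0],"gripper":[255,255,255]}';python3 -m creep '{"translation":[[-0.1,-0.5,0],[-0.2,-1,0],[-0.2,-1,0]],"yaw":[0,0,0],"gripper":[255,255,255]}'
```

```text
time_s: 10.38
ee_pos: [0.5449, -0.2121, 0.0288]
eef_rot: [3.138, -0.001, 1.336]
force: [0.5, 0.5, 0.1]
grip_width: 0.0004
time_s: 10.63
ee_pos: [0.5446, -0.2132, 0.0288]
eef_rot: [3.138, -0.001, 1.336]
force: [-0.2, 0.1, 0.4]
grip_width: 0.0003
```

```bash
python3 -m creep '{"translation":[[-0.1,-0.5,0],[-0.2,-1,0],[-0.2,-1,0]],"yaw":[0,0,0],"gripper":[255,255,255]}';python3 -m creep '{"translation":[[-0.1,-0.5,0],[-0.2,-1,0],[-0.2,-1,0]],"yaw":[0,0,0],"gripper":[255,255,255]}';python3 -m creep '{"translation":[[-0.1,-0.5,0],[-0.2,-1,0],[-0.2,-1,0]],"yaw":[0,0,0],"gripper":[255,255,255]}'
```

```text
time_s: 10.88
ee_pos: [0.5444, -0.2144, 0.0288]
eef_rot: [3.138, -0.001, 1.336]
force: [0.6, 0.3, -0.2]
grip_width: 0.0007
time_s: 11.13
ee_pos: [0.5442, -0.2154, 0.0288]
eef_rot: [3.138, -0.001, 1.336]
force: [0.3, -0.2, -0.3]
grip_width: 0.0004
time_s: 11.38
ee_pos: [0.544, -0.2165, 0.0288]
eef_rot: [3.138, -0.001, 1.336]
force: [-0.7, 0.5, 0.2]
grip_width: 0.0008
```

```bash
python3 -m creep '{"translation":[[-0.1,-0.5,0],[-0.2,-1,0],[-0.2,-1,0]],"yaw":[0,0,0],"gripper":[255,255,255]}';python3 -m creep '{"translation":[[-0.1,-0.5,0],[-0.2,-1,0],[-0.2,-1,0]],"yaw":[0,0,0],"gripper":[255,255,255]}'
```

```text
time_s: 11.63
ee_pos: [0.5438, -0.2176, 0.0288]
eef_rot: [3.138, -0.001, 1.336]
force: [0.2, 1.0, -0.1]
grip_width: 0.0005
time_s: 11.88
ee_pos: [0.5436, -0.2187, 0.0288]
eef_rot: [3.138, -0.001, 1.336]
force: [-0.2, 0.9, -0.5]
grip_width: 0.0005
```

```bash
python3 -m creep '{"translation":[[-0.1,-0.5,0],[-0.1,-0.5,0],[-0.1,-0.5,0]],"yaw":[0,0,0],"gripper":[255,255,255]}';python3 -m creep '{"translation":[[-0.1,-0.5,0],[-0.1,-0.5,0],[-0.1,-0.5,0]],"yaw":[0,0,0],"gripper":[255,255,255]}'; python3 -m creep '{"translation":[[-0.1,-0.5,0],[-0.1,-0.5,0],[-0.1,-0.5,0]],"yaw":[0,0,0],"gripper":[255,255,255]}'
```

```text
time_s: 12.13
ee_pos: [0.5435, -0.2193, 0.0288]
eef_rot: [3.138, -0.001, 1.336]
force: [-0.5, -0.1, -0.5]
grip_width: 0.0006
time_s: 12.38
ee_pos: [0.5434, -0.2198, 0.0288]
eef_rot: [3.138, -0.001, 1.336]
force: [0.5, 1.1, -0.6]
grip_width: 0.0009
time_s: 12.63
ee_pos: [0.5432, -0.2202, 0.0287]
eef_rot: [3.138, -0.001, 1.336]
force: [0.5, 1.4, 0.6]
grip_width: 0.0007
```

```bash
python3 -m creep '{"translation":[[-0.1,-0.5,0],[-0.1,-0.5,0],[-0.1,-0.5,0]],"yaw":[0,0,0],"gripper":[255,255,255]}';python3 -m creep '{"translation":[[-0.1,-0.5,0],[-0.1,-0.5,0],[-0.1,-0.5,0]],"yaw":[0,0,0],"gripper":[255,255,255]}'
```

```text
time_s: 12.88
ee_pos: [0.5432, -0.2205, 0.0288]
eef_rot: [3.138, -0.001, 1.336]
force: [0.6, 4.1, 0.8]
grip_width: 0.0007
time_s: 13.13
ee_pos: [0.5432, -0.2206, 0.0288]
eef_rot: [3.138, -0.002, 1.336]
force: [1.2, 6.3, 0.3]
grip_width: 0.0007
```

Contact at y ≈ -0.2203, close to where it was expected. Build to 10 N.

```bash
python3 -m creep '{"translation":[[-0.1,-0.6,0],[-0.1,-0.6,0]],"yaw":[0,0],"gripper":[255,255]}'
```

```text
time_s: 13.3
ee_pos: [0.5432, -0.2206, 0.0287]
eef_rot: [3.138, -0.003, 1.336]
force: [1.2, 8.1, 1.7]
grip_width: 0.0005
```

```bash
python3 -m creep '{"translation":[[-0.2,-0.7,0],[-0.2,-0.7,0]],"yaw":[0,0],"gripper":[255,255]}'
```

```text
time_s: 13.47
ee_pos: [0.5431, -0.2207, 0.0288]
eef_rot: [3.139, -0.004, 1.337]
force: [0.9, 8.2, 1.2]
grip_width: 0.0008
```

```bash
python3 -m creep '{"translation":[[-0.2,-0.8,0],[-0.2,-0.8,0],[-0.2,-0.8,0]],"yaw":[0,0,0],"gripper":[255,255,255]}'
```

```text
time_s: 13.72
ee_pos: [0.5431, -0.2207, 0.0288]
eef_rot: [3.139, -0.005, 1.337]
force: [2.1, 9.1, 1.6]
grip_width: 0.0005
```

```bash
python3 -m creep '{"translation":[[-0.2,-0.8,0],[-0.2,-0.8,0],[-0.2,-0.8,0],[-0.2,-0.8,0],[-0.2,-0.8,0]],"yaw":[0,0,0,0,0],"gripper":[255,255,255,255,255]}'
```

```text
time_s: 14.13
ee_pos: [0.5431, -0.2207, 0.0288]
eef_rot: [3.139, -0.006, 1.337]
force: [1.6, 9.1, 2.3]
grip_width: 0.0007
```

```bash
python3 -m creep '{"translation":[[-0.2,-0.8,0],[-0.2,-0.8,0],[-0.2,-0.8,0],[-0.2,-0.8,0],[-0.2,-0.8,0]],"yaw":[0,0,0,0,0],"gripper":[255,255,255,255,255]}'
```

```text
time_s: 14.55
ee_pos: [0.5431, -0.2207, 0.0288]
eef_rot: [3.139, -0.007, 1.337]
force: [1.4, 8.5, 1.4]
grip_width: 0.0005
```

```bash
python3 -m creep '{"translation":[[-0.2,-0.9,0],[-0.2,-0.9,0],[-0.2,-0.9,0],[-0.2,-0.9,0],[-0.2,-0.9,0]],"yaw":[0,0,0,0,0],"gripper":[255,255,255,255,255]}'; python3 -m creep '{"translation":[[0,0,0],[0.5,2,0],[1.2,5,0],[2.8,12,0],[2.8,12,0]],"yaw":[0,0,0,0,0],"gripper":[255,255,255,255,255]}'; python3 -m creep '{"translation":[[0,0,10],[0,0,30],[0,0,70],[0,0,110],[0,0,150]],"yaw":[0,0,0,0,0],"gripper":[255,255,255,255,255]}'
```

```text
time_s: 14.97
ee_pos: [0.5431, -0.2208, 0.0288]
eef_rot: [3.139, -0.008, 1.338]
force: [1.4, 8.8, 1.7]
grip_width: 0.0004
time_s: 15.38
ee_pos: [0.546, -0.2078, 0.0288]
eef_rot: [3.139, -0.008, 1.338]
force: [-0.2, 0.2, 0.6]
grip_width: 0.0004
time_s: 15.8
ee_pos: [0.5457, -0.2078, 0.1813]
eef_rot: [3.139, -0.008, 1.338]
force: [0.4, 0.2, -0.3]
grip_width: 0.0007
```

```bash
python3 -m creep '{"translation":[[-8,-36,15],[-16,-72,30],[-24,-108,40],[-30,-130,40],[-30,-130,40]],"yaw":[0,0,0,0,0],"gripper":[255,255,255,255,255]}'
python3 - <<'E'
from station import ctrl
from h import *
o=ctrl.get_obs();print(o["ee_pos"],o["time_s"])
c=ctrl.camera("wrist");c.update(ee=o["ee_pos"],rot=o["eef_rot"]);np.savez("w8.npz",**c)
c2=ctrl.camera("scene");c0=dict(np.load("scene.npz"))
for k in(c0,c2):
    W=world(k);S=np.array([[.5003,.124],[.5333,.1904],[.6075,.1952],[.6483,.133]]);Z=W[...,2];X=W[(Z>.024)&(Z<.04)&(k["pixels"].max(2)>150)&(k["pixels"][...,1]>.8*k["pixels"][...,0])];X=X[np.linalg.norm(X[:,None,:2]-S,axis=2).min(1)<.042]
    r=least_squares(lambda q:np.abs(np.linalg.norm(X[:,None,:2]-q.reshape(-1,2),axis=2)-.031).min(1),S.ravel(),loss="soft_l1",f_scale=.003);print(len(X),r.x.round(4))
a=cv2.resize(c["pixels"][0:200,130:400,::-1],(540,400));b=cv2.resize(c2["pixels"][90:330,60:350,::-1],(240,200))
z=np.zeros((400,240,3),np.uint8);z[:200]=b;cv2.imwrite("pics/f8.png",np.hstack([a,z]))
E
```

```text
time_s: 16.22
ee_pos: [0.5141, -0.3416, 0.2225]
eef_rot: [3.138, -0.006, 1.334]
force: [-0.9, 0.5, -0.0]
grip_width: 0.0004
[ 0.51411588 -0.34164285  0.22253626] 16.2167
689 [0.4998 0.1257 0.5327 0.1923 0.6071 0.1968 0.648  0.1349]
721 [0.4998 0.1257 0.5329 0.1924 0.6071 0.1963 0.6479 0.1348]
```

View pics/f8.png

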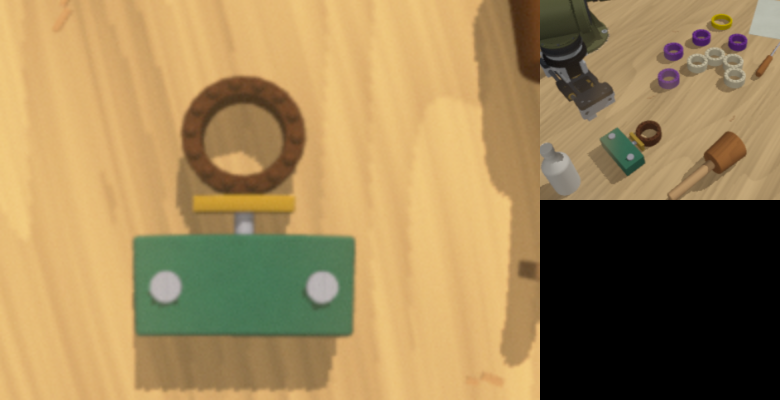

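The ring stands against the pad and is centred on it: ring column 244, pad column 244. The light rings are within 0.5 mm of where they started.

```bash
python3 -c "from station import ctrl; ctrl.hand_in()"
```

```text
the job is handed in; nothing more can be done
```

The walnut ring is standing against the middle of the brass pad, and the job is handed in; no verdict was reported. I took 12 views in all.

- **The slide:** I pushed the ring from inside its bore with the fingers shut, out through the open side of the clump. Then I slid it flat along the bench to the stop.
- **The press:** The ring met the pad about 2 mm from where I expected. I held it there at 8–9 N for about 1.5 s, a little under the 10 N asked. The highest wrist force I read along the push was about 9 N; readings come only at the end of each move, so brief peaks in between are unseen. I then backed off inside the bore and lifted the fingers clear.
- **Last checks:**
  - **Ring:** The final wrist picture shows it upright, touching the pad and centred on it to within about 1 mm.
  - **Light rings:** Fits before and after agree to within 0.5 mm.
  - **Bystanders:** The mallet, glue, gouge, tape and purple rings look undisturbed in the scene picture; I did not measure them.
- **Disagreement:** The scene and side cameras differed by about 6 mm, so I relied on close wrist views and on touch for the final positions.

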